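# Lock the die wheel with its spring clip

### The arm

A 6-joint arm with a two-finger parallel gripper is mounted at the origin on the work surface. World frame = base frame: x ahead of the robot, y to its left, z up, the work surface at z = 0. Lengths are in m, angles in rad, forces in N, time in s.
With the tool pointing down it reaches from about 0.225 to 0.875 m from the base axis. Payload 3.4 kg.
Tool frame: the origin (TCP) lies on the centre line of the jaws, within the pads' length; the fingertips stand 11 mm ahead of it and the grasp point (between the pads) lies 8 mm behind it; z points along the fingers, y is the line along which they close (so a half turn about z gives the same grasp; the last joint's range is limited). The gripper opens to 85 mm and grips with 20 to 120 N. Pads are 22 mm wide; open, the fingers measure 114 mm over their backs; the gripper's body (76 mm by 85 mm) begins 54 mm behind the grasp point. The pads swing forward as they close: fully open they stand 13 mm farther back than shut.
Start: joints at [-1.325, 0.276, 1.505, -0, 1.361, -0.121], TCP at [0.206, -0.537, 0.216] pointing down, gripper open.
Joint ranges: [-2.89, 2.89], [-0.75, 2.08], [0.22, 2.7], [-1.18, 4.32], [0.11, 2.71], [-2.7, 2.7]. Speed limits (rad/s): [2.57, 2.57, 3.14, 3.14, 3.14, 3.14].

### API

Orientations are given as a unit quaternion [w, x, y, z].
In Python, from rig import manip, eyes, job gives the robot as it stands.
- The arm moves only by the tool drive_tool, never from a script. Its argument "rows" is a list of rows, each a list of 3 entries, a list of its own where there are three numbers: the turn, a rotation vector about the world's x, y, z in rad, then the shift along the world's x, y, z in cm, then the finger opening in cm, from 0 to 8.54. A call has 1 to 8 rows; each row shifts and turns the commanded pose from where the row before left it; what a row does not reach is not made up. A row lasts 1/8 s, in which the tool goes at most 62.5 mm and 10.7 degrees, less where a joint would pass 70% of its speed; a pose out of reach is approached as far as the arm can. A call is refused whole if a number of a shift passes 6.25 or a number of a turn 0.188, either way. A call with a gripper value outside its range is refused whole. The fingers move at their own pace and stop on an object; "force" is the grip in N (left out, the last holds). Time passes only in rows, so rows that do not move let the fingers close. It gives the time, the measured TCP pose, the force, the opening and the grip force at its end, in the units of the state.
- manip.get_state(): the state, without advancing time (a new reading comes with each control period).
- eyes.get_image(name): name is "scene" or "top" or "wrist"; returns the picture (400x640x3 uint8, red, green, blue); there is no depth.
- eyes.get_calibration(name): a dict with "camera_matrix" (3x3 intrinsics, pixels), "k1" (the pictures are not rectified: a ray, as slopes to the right and down, at radius r is drawn at 1 + k1 r^2 times it, then the intrinsics apply), "view" (4x4, takes a point from world to camera coordinates). Camera axes: x right, y up, looking along -z (the intrinsics and any distortion apply to the point x, -y, -z); pixel columns grow to the right and rows downward; lengths in m; the calibration is good to about 2 mm. A picture is of the moment at which its call begins: read the wrist's pose just before it. get_calibration takes no time and is no camera call; for the wrist camera it gives the pose at the moment of the call.
- job.sign_off(): hands the job in; it is judged then, once.
The state is a dict: "clock": time; "qpos": joint angles; "qd": joint speeds; "effort": joint torques, N m; "position": TCP position; "ee_rot": TCP orientation; "contact_force": force on the tool from outside, world axes, zero at the start; "moment": the same for the moment, N m; "width": finger opening in m; "gripper_force": force on a finger pad.
Only numpy, scipy, OpenCV 4.12 (cv2) and the standard library are available. Lean on these libraries where they do the work, as an engineer would, in place of code of your own. Each camera call takes 0.05 s, during which the arm holds its last target. There are 200 camera calls.

### The job

The die wheel on the watchmaker's carousel is missing its retainer. Pick up the larger of the two spring clips by its black tab, slide it sideways into the groove of the carousel's spindle from any side and press it gently but fully home, so that it sits flat around the groove's core, then let go. Never push the clip hard (3 kg of push is too much), and leave the small clip and the other things on the bench alone.

Things in the scene. Friction and masses are not known exactly. Their poses are not given: they have to be found in the camera images.
- carousel_axis (a point): Point on the die carousel's vertical spindle axis, at the top of its round grey foot; z up. The boss top (floor of the groove) is 36 to 66 mm above this point: the spindle's height is adjustable and NOT measured. Feel for it: lower the held clip, short of the spindle head, onto the boss top, then slide it in. Foot 104 mm across, its underside 16 mm below this point; round, fixed to the bench.
- carousel: Die carousel; origin on the axis, underside of the foot. Upwards: foot; die wheel 92 mm across; boss 44 mm across with flat top, 12 mm above the wheel (dies end 7 mm below the boss top); on the boss top the groove, 7 mm high, core 16 mm across; spindle head 24 mm across, 28 mm high. Wheel to head are one piece, clamped very stiffly anywhere within 30 mm of height. Groove open all round.
- clip_tab (a point): Centre of the black grip tab of the LARGE spring clip, to be grasped across its 12 mm width. The tab is a block 24 mm long (clip x), 12 mm wide (clip y), from 5 to 29.5 mm above the clip's underside; this point is 15 mm above the underside. Clip x points from tab to the slot's open mouth, z up as it lies on the mat. The steel tail under the tab is as narrow as the tab.
- clip_slot (a point): Slot centre of the LARGE clip, 38 mm ahead (+x) of clip_tab, 2.5 mm above the underside; on the spindle axis when fully home. Flat steel U, 5 mm thick, 34 mm wide, reaching 10 mm ahead of this point; slot 17 mm wide, its closed end 8.3 mm behind this point. Same axes as clip_tab.
- clip: The LARGE clip; origin at the slot centre on its underside. Rounded nubs at the mouth leave a 12 mm gap; the arms are sprung (up to 4 mm each). Pushing them past the 16 mm core takes about 4 to 10 N, from 13 mm short of home to about 5 mm short; friction may then hold it there, so push on until the closed end meets the core and the force rises again. Contact forces over 28 N mar it. Mass 60 to 100 g.
- smallclip_slot (a point): Slot centre of the SMALL spring clip, a look-alike with the same tab but a U only 20 mm wide; it does not fit. Leave it alone.
- loupe: Black eye loupe, 34 mm wide and high, standing on the mat; leave alone.
- casering: Black rubber case ring lying on the mat, 44 mm across; leave alone.
- driver: Steel screwdriver, 140 mm long, lying on the mat; leave alone.
- die: Loose brass die, 22 mm across, 14 mm high, standing on the mat; leave alone.
- dome: Glass dust dome on a blue foot, 112 mm across, 75 mm high, fragile; leave alone.
- partsbox: Small open red parts box 70 x 50 x 28 mm; leave alone.
- jar: Glass jar with red lid, 56 mm across, 75 mm high; leave alone.
There are look-alikes about, which are no part of the job. What is shaped like the carousel but orange is not meant.

How it is judged:
On the way, in this order (a step that is already met when the one before it is completed fails the run):
1. the large clip is lifted clear of the mat (z of clip_slot in the frame of carousel above 0.03 m), for 0.1 s.
2. the large clip sits home in the spindle groove (horizontal distance between clip_slot and carousel_axis below 0.002 m and z of clip_slot in the frame of carousel between 0.05 and 0.0885 m and angle between clip_slot's own z axis and vertical below 0.15 rad), for 0.2 s.
At the end, for the whole second after the job is handed in: The large clip sits in the spindle groove: slot centre within 2 mm of the spindle axis, at groove height (50 to 88.5 mm above the carousel's underside), flat within 0.15 rad, at rest and released (all of step 2 and linear speed of clip below 0.02 m/s); the robot touches nothing.
It fails at once if the clip is pushed against the carousel with more than 28 N (contact force between clip and carousel above 28 N).
It fails at once if the small clip is moved by more than 20 mm (distance of smallclip_slot from where it was at the start of the episode above 0.02 m).
It fails at once if a bystander is moved by more than 20 mm (distance of any of loupe, casering, driver, die, dome, partsbox, jar from where it was at the start of the episode above 0.02 m).
It also fails if it takes over 61 s, if anything falls off the work surface, if the arm or the gripper's body presses on something with over 40 N, if the wrist force passes 120 N, or if a joint passes its speed limit or range.

## Working session

There is one attempt and no reset: what is moved stays moved. The work goes in short steps, Python scripts to look and compute and a tool call to move; the robot and the scene stay as the last step left them, time stands still between calls to the robot, and variables do not carry over. Pictures are saved under pics/ and viewed, at most 10 in all, crops included, and the job is handed in when it is done.

Besides the shell and the picture viewer there is one more tool, called after "Request:" as name(argument=value, ...) on one line, values as JSON. drive_tool: Moves the arm, as the interface text tells. Its arguments: {"type":"object","properties":{"rows":{"type":"array"},"force":{"type":"number"}},"required":["rows"]}

```bash
mkdir -p pics; cat > h.py <<'E'
import numpy as np, cv2
from rig import manip, eyes, job
def grab(n,f=None):
    c=eyes.get_calibration(n); im=eyes.get_image(n)
    if f: cv2.imwrite('pics/'+f,im[:,:,::-1])
    return im,c
def ray(c,u,v):
    K=np.array(c['camera_matrix']);k=c['k1'];V=np.array(c['view'])
    d=np.array([(u-K[0,2])/K[0,0],(v-K[1,2])/K[1,1]]);s=d.copy()
    for _ in range(20): s=d/(1+k*(s@s))
    R=V[:3,:3];o=-R.T@V[:3,3]
    return o,R.T@np.array([s[0],-s[1],-1])
def onz(c,u,v,z):
    o,d=ray(c,u,v); return o+d*(z-o[2])/d[2]
def proj(c,p):
    K=np.array(c['camera_matrix']);V=np.array(c['view']);q=V[:3,:3]@np.array(p)+V[:3,3]
    s=np.array([q[0],-q[1]])/-q[2]; s=s*(1+c['k1']*(s@s))
    return K[0,0]*s[0]+K[0,2],K[1,1]*s[1]+K[1,2]
def tri(c1,p1,c2,p2):
    A=0;b=0
    for c,p in((c1,p1),(c2,p2)):
        o,d=ray(c,*p);d=d/np.linalg.norm(d);M=np.eye(3)-np.outer(d,d);A=A+M;b=b+M@o
    return np.linalg.solve(A,b)
E
python3 - <<'E'
from h import *
a,c=grab('top','top0.png');b,d=grab('scene','scene0.png')
cv2.imwrite('pics/both.png',cv2.resize(np.vstack([a,b]),None,fx=.75,fy=.75)[:,:,::-1])
for x in(c,d):print(np.round(x['view'],3),x['camera_matrix'],x['k1'])
s=manip.get_state();print(s)
E
```

```text
[[-0.011 -1.     0.01   0.065]
 [ 0.988 -0.009  0.154 -0.53 ]
 [-0.154  0.011  0.988 -1.145]
 [ 0.     0.     0.     1.   ]] [[472.72670194   0.         318.4722245 ]
 [  0.         472.72670194 198.29507852]
 [  0.           0.           1.        ]] -0.13902923109186197
[[ 0.808  0.59   0.003 -0.457]
 [-0.493  0.672  0.552  0.178]
 [ 0.323 -0.447  0.834 -1.264]
 [ 0.     0.     0.     1.   ]] [[492.67182514   0.         325.46476938]
 [  0.         492.67182514 198.8096807 ]
 [  0.           0.           1.        ]] -0.10979341150030306
{'clock': 0.1, 'qpos': array([-1.32501495e+00,  2.76525821e-01,  1.50602832e+00, -2.22681461e-05,
        1.36074098e+00, -1.20989727e-01]), 'qd': array([-1.61378591e-04, -1.01686939e-03, -2.88067232e-03, -1.71529390e-03,
        4.38224360e-05,  7.34283645e-04]), 'effort': array([ 4.67049249e-04, -4.17700875e+01, -2.46404350e+01, -3.56285127e-04,
        5.81815621e-03, -1.45447285e-05]), 'position': array([ 0.20606125, -0.53624822,  0.21532096]), 'ee_rot': array([-8.48896479e-04,  9.83231160e-01,  1.82361623e-01, -6.39450306e-05]), 'contact_force': array([ 0.42144663, -0.02818411,  0.00239591]), 'moment': array([ 0.00440126, -0.01105944, -0.04497115]), 'gripper_force': 0.0, 'width': 0.08559977165928076}
```

View pics/top0.png

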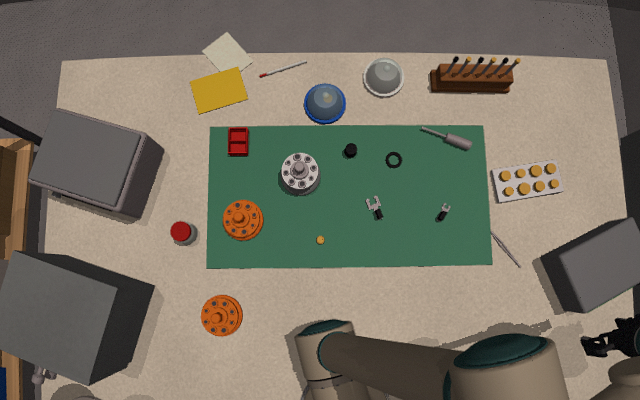

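View pics/scene0.png

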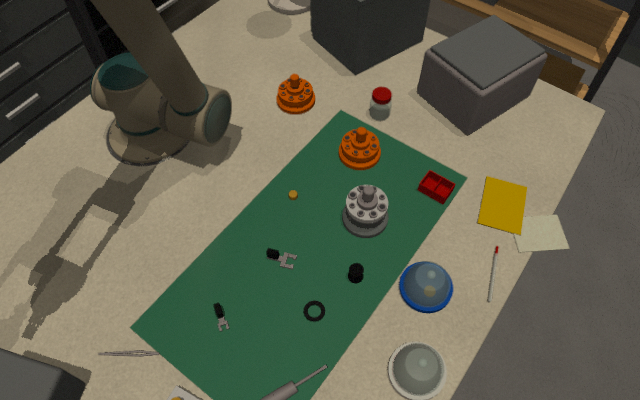

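Top view: the candidates for the clip are the wide U at (375,207) and the narrow look-alike at (443,212). For the carousel they are the grey one at (300,172) and the orange ones at (243,220) and (222,315). I choose the wide U and the grey carousel, and check both in a crop.

```bash
python3 - <<'E'
from h import *
a=cv2.imread('pics/top0.png');b=cv2.imread('pics/scene0.png')
r=lambda m:cv2.resize(m,(400,300),interpolation=cv2.INTER_CUBIC)
A=np.hstack([r(a[185:230,355:415]),r(a[185:230,415:475])])
B=np.hstack([r(b[238:283,250:310]),r(a[140:200,260:340])])
cv2.imwrite('pics/crop.png',np.vstack([A,B]))
ct=eyes.get_calibration('top');cs=eyes.get_calibration('scene')
for n,p,z in(('clip',(373,201),.005),('tab',(378,215),.025),('sm',(443,212),.005),('loupe',(350,150),.0),('ring',(394,160),0),('die',(320,240),0),('caro',(300,172),.05),('driver tip',(421,127),0)):print(n,onz(ct,*p,z).round(3))
print(tri(ct,(299,167),cs,(368,189)))
E
```

```text
clip [ 0.528 -0.082  0.005]
tab [ 0.489 -0.091  0.025]
sm [ 0.497 -0.265  0.005]
loupe [ 0.666 -0.025  0.   ]
ring [ 0.638 -0.141  0.   ]
die [0.429 0.057 0.   ]
caro [0.597 0.106 0.05 ]
driver tip [ 0.729 -0.219  0.   ]
[0.59549823 0.10689845 0.1161359 ]
```

View pics/crop.png

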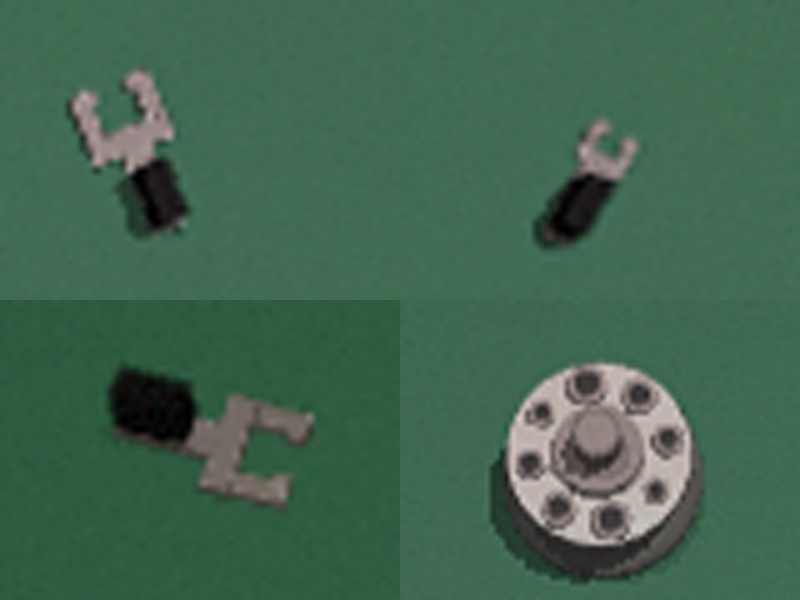

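The crop shows the wide U (mouth pointing up, about +x) as the large clip, and the narrow one as the small clip. The grey carousel's head is at about (0.595, 0.107). Moving above the clip for a wrist look.

Request:
drive_tool(rows=[[[0,0,0],[2.7,4.4,0],8.5],[[0,0,0],[2.7,4.4,0],8.5],[[0,0,0],[2.7,4.4,0],8.5],[[0,0,0],[2.7,4.4,0],8.5],[[0,0,0],[2.7,4.4,0],8.5],[[0,0,0],[2.7,4.4,0],8.5],[[0,0,-0.03],[2.7,4.4,0],8.5],[[0,0,-0.04],[2.7,4.4,0],8.5]])

```text
clock: 1.1
position: [0.4227, -0.1832, 0.2159]
ee_rot: [-0.0, 0.989, 0.147, -0.0]
contact_force: [0.6, -0.6, 0.2]
width: 0.0849
gripper_force: 0.0
```

Request:
drive_tool(rows=[[[0,0,0],[2.7,4.4,0],8.5],[[0,0,0],[2.7,4.4,-1],8.5],[[0,0,0],[0,0,0],8.5],[[0,0,0],[0,0,0],8.5]])

```text
clock: 1.6
position: [0.4757, -0.097, 0.2058]
ee_rot: [0.0, 0.989, 0.148, -0.001]
contact_force: [-0.1, -0.0, 0.5]
width: 0.0853
gripper_force: 0.0
```

```bash
python3 - <<'E'
from h import *
s=manip.get_state();print(s['clock'],s['position'],s['ee_rot'],s['contact_force'])
im,c=grab('wrist','w1.png');print(np.round(c['view'],3),c['camera_matrix'][0],c['k1'])
E
```

```text
1.6 [ 0.47572305 -0.09696971  0.20580132] [ 1.77038674e-04  9.88944576e-01  1.48283945e-01 -6.82668693e-04] [-0.09173297 -0.04592081  0.51465391]
[[ 0.293 -0.956  0.001 -0.234]
 [ 0.91   0.278 -0.308 -0.369]
 [ 0.295  0.091  0.951 -0.501]
 [ 0.     0.     0.     1.   ]] [303.93873166   0.         321.42269198] 0.015474967622739094
```

View pics/w1.png

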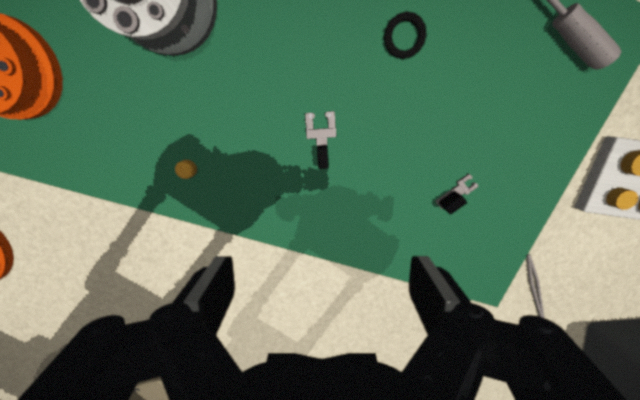

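The wrist view shows the large clip at (320,135), U at (320,122), tab at (322,157); the small clip is at (458,193). Measuring from the masks.

```bash
python3 - <<'E'
from h import *
im=cv2.imread('pics/w1.png')[:,:,::-1];c=eyes.get_calibration('wrist')
x0,y0,x1,y1=295,100,350,175
r=im[y0:y1,x0:x1].astype(int);g=r[:,:,1]-r[:,:,0]
st=((g<15)&(r.sum(2)>300)); bl=(r.max(2)<45)
for n,m,z in(('steel',st,.0065),('tab',bl,.0305)):
    v,u=np.nonzero(m); P=np.array([onz(c,a+x0,b+y0,z)[:2] for a,b in zip(u,v)])
    (cx,cy),wh,an=cv2.minAreaRect((P*1000).astype(np.float32))
    print(n,len(P),cx,cy,wh,an,P.mean(0)*1000,(u.min()+x0,u.max()+x0,v.min()+y0,v.max()+y0))
    if n=='steel':
        d=np.array([np.cos(np.radians(16)),np.sin(np.radians(16))])
        for th in range(8,26,2):
            d=np.array([np.cos(np.radians(th)),np.sin(np.radians(th))]);e=np.array([-d[1],d[0]])
            a=P@d;b=P@e;print(th,(np.percentile(a,[1,99])*1000).round(1),(np.percentile(b,[1,99])*1000).round(1),np.ptp(np.percentile(b,[1,99]))*1000,(np.ptp(b[a>a.max()-.012])*1000).round(1))
E
```

```text
steel 597 523.2495727539062 -83.85908508300781 (36.1662712097168, 33.76863479614258) 21.338220596313477 [523.3339804  -83.90272138] (np.int64(305), np.int64(335), np.int64(111), np.int64(144))
8 [489.6 525.7] [-172.8 -137.5] 35.328520794910915 33.8
10 [483.6 519.7] [-190.4 -155.5] 34.87818265869752 33.6
12 [477.1 513.1] [-207.8 -173.4] 34.39156914176198 33.5
14 [470.  505.9] [-224.9 -191. ] 33.8630547954423 33.2
16 [462.3 498.1] [-241.7 -208.4] 33.2931738831112 33.0
18 [454.1 489.6] [-258.3 -224.9] 33.39040709698951 32.9
20 [445.4 480.6] [-274.4 -241.2] 33.14369581282423 33.1
22 [436.2 471.5] [-290.4 -257.4] 32.995690762791405 33.2
24 [426.4 461.8] [-306.3 -273.1] 33.16025434476316 33.3
tab 223 496.30926513671875 -94.0487289428711 (24.336883544921875, 11.012577056884766) 17.27834129333496 [496.6216561 -93.9415256] (np.int64(317), np.int64(327), np.int64(146), np.int64(168))
```

Request:
drive_tool(rows=[[[0,0,0.043],[1.0,0.15,-4.7],6],[[0,0,0],[1.0,0.15,-4.7],5],[[0,0,0],[0,0,-4.7],5],[[0,0,0],[0,0,-3.4],5],[[0,0,0],[0,0,-1.3],5],[[0,0,0],[0,0,0],5]])

```text
clock: 2.4
position: [0.4959, -0.0947, 0.0181]
ee_rot: [-0.0, 0.986, 0.168, -0.0]
contact_force: [-0.1, 0.2, 0.1]
width: 0.0501
gripper_force: 0.0
```

```bash
python3 - <<'E'
from h import *
s=manip.get_state();print(s['clock'],s['position'],s['ee_rot'],s['contact_force'])
im,c=grab('wrist','w2.png')
E
```

```text
2.4 [ 0.49593878 -0.09471679  0.01807042] [-6.29165092e-05  9.85738385e-01  1.68284650e-01 -3.30573567e-04] [-0.12233462  0.17293027  0.06421286]
```

View pics/w2.png

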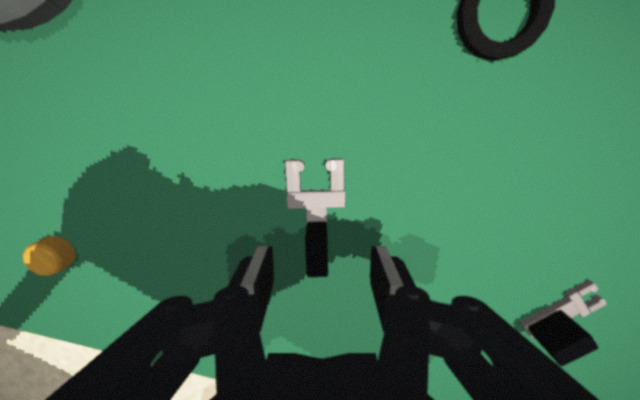

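The tab lies midway between the fingers, aligned with them. Closing and lifting.

Request:
drive_tool(rows=[[[0,0,0],[0,0,0],0.8],[[0,0,0],[0,0,0],0.8],[[0,0,0],[0,0,0],0.8],[[0,0,0],[0,0,0],0.8],[[0,0,0],[0,0,0],0.8]], force=70)

```text
clock: 3.08
position: [0.4962, -0.0937, 0.0182]
ee_rot: [0.0, 0.986, 0.169, 0.0]
contact_force: [0.8, -0.7, 0.3]
width: 0.0079
gripper_force: 0.0
```

Request:
drive_tool(rows=[[[0,0,0],[0,0,1],0.8],[[0,0,0],[0,0,3],0.8],[[0,0,0],[0,0,5],0.8],[[0,0,0],[0,0,5],0.8],[[0,0,0],[0,0,4],0.8],[[0,0,0],[0,0,0],0.8],[[0,0,0],[0,0,0],0.8]])

```text
clock: 3.95
position: [0.4956, -0.0936, 0.1979]
ee_rot: [-0.0, 0.986, 0.169, -0.0]
contact_force: [-0.0, -0.8, -0.7]
width: 0.008
gripper_force: 0.0
```

```bash
python3 - <<'E'
from h import *
s=manip.get_state();print(s['clock'],s['position'],s['ee_rot'],s['contact_force'],s['moment'],s['width'])
im,c=grab('wrist','w3.png');t,ct=grab('top','t3.png');b,cs=grab('scene','s3.png')
cv2.imwrite('pics/m3.png',np.hstack([cv2.resize(im[:,:,::-1],(400,250)),cv2.resize(t[120:220,240:400,::-1],(400,250),interpolation=cv2.INTER_CUBIC)]))
# carousel: gold standard = lower foot circle & wheel & head in top view
E
```

```text
3.95 [ 0.49562094 -0.09360856  0.19792405] [-8.80129224e-05  9.85600666e-01  1.69089438e-01 -2.84418164e-04] [-0.0245664  -0.80418055 -0.73728091] [ 0.0177883   0.02308048 -0.00982945] 0.007980795382360248
```

View pics/w3.png

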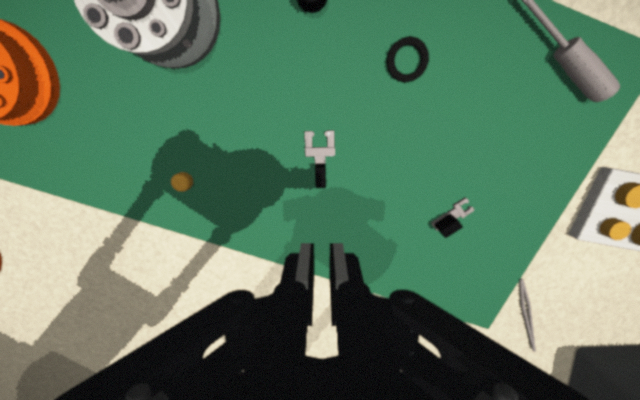

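The fingers closed short of the tab: the clip is still on the mat at (320,150). Working out why.

```bash
python3 - <<'E'
from h import *
im=cv2.imread('pics/w3.png')[:,:,::-1];c=eyes.get_calibration('wrist');ct=eyes.get_calibration('top')
s=manip.get_state();p=s['position'];print('tcp',proj(c,p),'tip',proj(c,p-[0,0,.011]))
V=np.array(c['view']);print('cam',-V[:3,:3].T@V[:3,3])
def meas(im,c,x0,y0,x1,y1):
  r=im[y0:y1,x0:x1].astype(int);g=r[:,:,1]-r[:,:,0]
  st=((g<15)&(r.sum(2)>300)); bl=(r.max(2)<45)
  for n,m,z in(('steel',st,.0065),('tab',bl,.0305)):
    v,u=np.nonzero(m); P=np.array([onz(c,a+x0,b+y0,z)[:2] for a,b in zip(u,v)])
    print(n,len(P),cv2.minAreaRect((P*1000).astype(np.float32)),P.mean(0)*1000,(u.min()+x0,u.max()+x0,v.min()+y0,v.max()+y0))
meas(im,c,295,120,350,195)
t=cv2.imread('pics/top0.png')[:,:,::-1]
print('old top');meas(t,ct,355,185,400,230)
t=cv2.imread('pics/t3.png')[:,:,::-1]
print(t[185:230:6,360:395:6].sum(2))
E
```

```text
tcp (np.float64(318.0988345558302), np.float64(246.98630731904984)) tip (np.float64(318.3111853515385), np.float64(238.66299991852935))
cam [ 0.57078588 -0.06902135  0.35339317]
steel 586 ((522.413818359375, -83.292236328125), (36.15745162963867, 33.17472839355469), 19.44959259033203) [522.62742872 -82.99569875] (np.int64(305), np.int64(334), np.int64(131), np.int64(163))
tab 217 ((497.25909423828125, -92.26859283447266), (24.53506851196289, 9.889287948608398), 19.59022331237793) [497.104584   -92.48655249] (np.int64(315), np.int64(324), np.int64(164), np.int64(186))
old top
steel 104 ((521.9328002929688, -82.34651184082031), (34.00660705566406, 32.56781005859375), 20.099489212036133) [521.33657472 -82.37026941] (np.int64(366), np.int64(380), np.int64(196), np.int64(210))
tab 51 ((491.26385498046875, -90.5219497680664), (23.06664276123047, 14.242325782775879), 20.19454574584961) [491.52307286 -90.5404856 ] (np.int64(375), np.int64(382), np.int64(209), np.int64(218))
[[269 264 268 264 129 379]
 [267 262 266 271 263 391]
 [264 267 268 229 328 395]
 [268 155 122 126 364 385]
 [269 262  38 186 381 353]
 [269 263 145 294 394 291]
 [149 156 156 342 386 232]
 [152 189 257 367 379 225]]
```

View pics/m3.png

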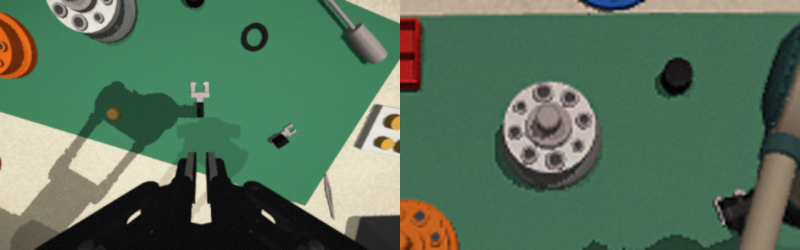

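The clip hardly moved, so the horizontal aim was right; the fingers seem to sit higher than I thought. Checking the real fingertip height with numbers from the scene view and the wrist view.

```bash
python3 - <<'E'
from h import *
s=manip.get_state();p=s['position'];cs=eyes.get_calibration('scene');cw=eyes.get_calibration('wrist')
b=cv2.imread('pics/s3.png')
for h in(-.011,0,.008,.03):print(h,np.round(proj(cs,p+[0,0,h]),1))
u,v=map(int,proj(cs,p))
for y in range(v-24,v+16,2):print(y,''.join('#' if b[y,x].max()<50 else ('+' if b[y,x].max()<75 else '.') for x in range(u-30,u+31)))
w=cv2.imread('pics/w3.png')
for y in range(234,300,5):print(y,''.join('#' if w[y,x].max()<60 else ('+' if w[y,x].max()<100 else '.') for x in range(280,365)))
E
```

```text
-0.011 [264.9 213.3]
0 [264.3 210.1]
0.008 [263.9 207.7]
0.03 [262.7 201.1]
186 ........#############################.....................+++
188 .........###+++######################.................+++++++
190 ..........+++++#####################..............+++++++....
192 ...........+++++###################+..........+++++++++......
194 ...........++++#####################.......++++++++++++......
196 ..........+++++#####################+...++++++++++++++#+.....
198 .......+#+++++###+##################+++++++++++++++++++#+++++
200 ....####++++++###++++###############++++++++++++++++++++#++++
202 ...+####+++++##################+####+++++++++++++++++++++++++
204 ...+####++++##################+#+###+++++++++++++++++++++++++
206 .......+#######################++#+++++++++++++++++++++++++++
208 .............+#################++#+++++++++++++++++++++++++++
210 ........................#######++++++++++++++++++++++++++++++
212 ........................+++++++++++++++++++++++++++++++++++++
214 ........................+++++++++++++++++++++++++++++++++++++
216 .........................+++++
[... 855 characters left out ...]
###++++++++++######+..............+######+++++++++##############++....
269 ...+##############++++++++++######+..............+######++++++++++###############+...
274 ..+##############++++++++++#######...............+######+++++++++++###############+..
279 .+###############++++++++++######+................#######++++++++++################+.
284 #########################+++#####..................#####+++##########################
289 ################################+..................##################################
294 ################################+..................##################################
299 ################################+..................+#################################
```

The evidence (finger gap size in both wrist views, closing on nothing) points to fingertips about 20 mm higher than expected, so they closed just above the tab. I'll go down again and feel for the mat with the fingers open.

Request:
drive_tool(rows=[[[0,0,0],[0,0.05,-5],4],[[0,0,0],[0,0,-5],4],[[0,0,0],[0,0,-5],4],[[0,0,0],[0,0,-3],4],[[0,0,0],[0,0,-0.4],4],[[0,0,0],[0,0,0],4]])

```text
clock: 4.85
position: [0.4965, -0.0934, 0.0142]
ee_rot: [0.0, 0.986, 0.169, -0.0]
contact_force: [-0.3, 0.2, 0.7]
width: 0.0403
gripper_force: 0.0
```

Request:
drive_tool(rows=[[[0,0,0],[0,0,-0.3],4],[[0,0,0],[0,0,-0.2],4],[[0,0,0],[0,0,0],4]])

```text
clock: 5.22
position: [0.4964, -0.0934, 0.0096]
ee_rot: [0.0, 0.986, 0.169, 0.0]
contact_force: [0.4, 0.1, 0.0]
width: 0.0401
gripper_force: 0.0
```

```bash
python3 - <<'E'
from h import *
s=manip.get_state();print(s['clock'],s['position'],s['contact_force'],s['moment'])
im,c=grab('wrist','w4.png');w=im
p=s['position'];print(proj(c,p),proj(c,p-[0,0,.011]))
for y in range(215,300,5):print(y,''.join('#' if w[y,x].max()<45 else ('+' if w[y,x].max()<110 else '.') for x in range(250,395)))
E
```

```text
5.225 [ 0.49643789 -0.09335927  0.00961421] [0.38965757 0.12464445 0.02566289] [ 0.05952585 -0.05760649  0.05043348]
(np.float64(318.0911007604945), np.float64(246.95463863288367)) (np.float64(318.25846844090074), np.float64(238.68675245985474))
215 ++++++++++++++++++++++++++++++++++++++++++++++++++++++++++.......................................................................................
220 +++++++++++++++++++++++++++++++++++++++++++++++++++++++++++.....................++++.............................................................
225 ++++++++++++++++++++++++++++++++++++++++++++++++++++++++++.......+.....++++++++++++++++++++++++++....++++........+++++++++++++...................
230 +++++++++++++++++++++++++++++++++++++++++++++++++++++++++++####################++++++++++++++++++++++++++++++++++++++++++++++++++++++++..........
235 ++++++++++++++++++++++++++++++++++++++++++++++++++++++++++######################+++++++++++++++++++++++++++++++++++++++++++++++++++++++..........
240 +++++++++++++++++++++++++++++++++++++++++++++++++++++++++#######################++++++++++++++++++++
[... 995 characters left out ...]
++++++++++++#######################+.............................+#############+++++++++++++########
280 #####+++++++++++++################++++++++++++++++++++++++######################+.............................+###############+++++++++++++######
285 ########++++++++++###############+++++++++++++++++++++++.++####################++.............................++##############++++++++++#########
290 ############++++++##############++++++++++++++++...............................................................++#############++++++#############
295 ###############################+++++++++++.......................................................................+###############################
```

No contact at 9.6 mm TCP height, which confirms the tips stand higher. Lowering further in small steps.

Request:
drive_tool(rows=[[[0,0,0],[0,0,-0.2],4],[[0,0,0],[0,0,-0.2],4],[[0,0,0],[0,0,-0.2],4],[[0,0,0],[0,0,0],4]])

```text
clock: 5.78
position: [0.496, -0.0932, 0.0029]
ee_rot: [-0.0, 0.986, 0.169, -0.0]
contact_force: [-0.4, -0.3, 0.1]
width: 0.0401
gripper_force: 0.0
```

Request:
drive_tool(rows=[[[0,0,0],[0,0,-0.2],4],[[0,0,0],[0,0,-0.2],4],[[0,0,0],[0,0,0],4]])

```text
clock: 6.15
position: [0.496, -0.0932, -0.0011]
ee_rot: [-0.0, 0.986, 0.169, -0.0]
contact_force: [0.3, 1.0, -0.4]
width: 0.0402
gripper_force: 0.0
```

Request:
drive_tool(rows=[[[0,0,0],[0,0,0],1.0],[[0,0,0],[0,0,0],0.8],[[0,0,0],[0,0,0],0.8],[[0,0,0],[0,0,0],0.8]])

```text
clock: 6.65
position: [0.4963, -0.0933, -0.0006]
ee_rot: [0.0, 0.986, 0.169, 0.0]
contact_force: [-0.5, -0.3, 3.4]
width: 0.0102
gripper_force: 69.4
```

Gripped now (69 N on the pads). Lifting and checking.

Request:
drive_tool(rows=[[[0,0,0],[0,0,0.5],0.8],[[0,0,0],[0,0,2],0.8],[[0,0,0],[0,0,4],0.8],[[0,0,0],[0,0,5],0.8],[[0,0,0],[0,0,5],0.8],[[0,0,0],[0,0,3],0.8],[[0,0,0],[0,0,0],0.8]])

```text
clock: 7.52
position: [0.4977, -0.0938, 0.1966]
ee_rot: [0.001, 0.986, 0.169, 0.003]
contact_force: [0.9, 0.2, -1.9]
width: 0.01
gripper_force: 69.0
```

```bash
python3 - <<'E'
from h import *
s=manip.get_state();p=s['position'];print(s['clock'],p,s['ee_rot'],s['contact_force'],s['moment'],s['width'],s['gripper_force'])
im,c=grab('wrist','w5.png');b,cs=grab('scene','s5.png');t,ct=grab('top','t5.png')
print(proj(c,p))
u,v=map(int,proj(cs,p))
r=lambda m:cv2.resize(m,(400,300),interpolation=cv2.INTER_CUBIC)
cv2.imwrite('pics/m5.png',np.vstack([np.hstack([r(b[v-30:v+30,u-40:u+40]),r(im[180:300,240:400])]),np.hstack([r(b[170:245,325:425]),r(t[140:200,260:340])])])[:,:,::-1])
print(u,v)
E
```

```text
7.525 [ 0.4977368  -0.09377988  0.1965841 ] [0.00144415 0.98559081 0.16912129 0.00258198] [ 0.89241131  0.23591812 -1.86003355] [-0.00249924  0.00512152 -0.04300112] 0.009987381191087885 69.02928113937378
(np.float64(318.045075904814), np.float64(246.97085651701147))
265 210
```

View pics/m5.png

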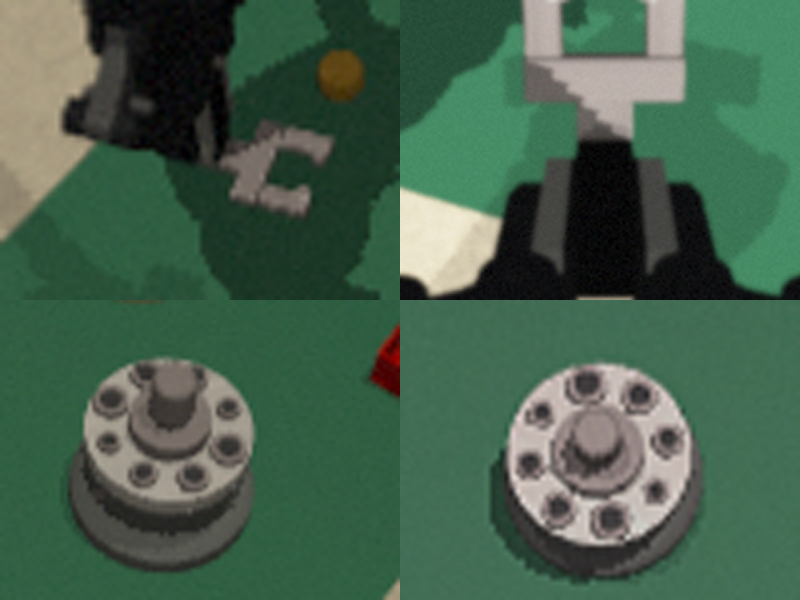

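The clip is held flat, with its U clear ahead of the jaws. Bottom panels: the carousel head top is at about (299.4,165.8) in the top view and (368.5,188.5) in the scene view; the wheel centre is at (299.9,171.0) and (367.4,202.9).

```bash
python3 - <<'E'
from h import *
ct=eyes.get_calibration('top');cs=eyes.get_calibration('scene');cw=eyes.get_calibration('wrist');s=manip.get_state();p=s['position']
print('head',tri(ct,(299.4,165.8),cs,(368.5,188.5)),'wheel',tri(ct,(299.9,171.0),cs,(367.4,202.9)))
# residuals
w=tri(ct,(299.9,171.0),cs,(367.4,202.9));print(proj(ct,w),proj(cs,w))
# foot: pixels non-green around the foot in top/scene? slot in hand
im=cv2.imread('pics/w5.png').astype(int)
m=(np.abs(im[:,:,1]-im[:,:,2])<18)&(im.sum(2)>330);m[:130]=0;m[240:]=0;m[:,:260]=0;m[:,380:]=0
n,l,st,ce=cv2.connectedComponentsWithStats(m.astype(np.uint8));i=1+st[1:,4].argmax();print(st[i],ce[i])
for y in range(130,245,6):
    x=np.nonzero(l[y]==i)[0]
    if len(x):print(y,x.min(),x.max(),len(x))
E
```

```text
head [0.59723673 0.10571759 0.12086149] wheel [0.59754437 0.10684177 0.06478731]
(np.float64(299.3418234493813), np.float64(170.38829314290936)) (np.float64(366.46643527966404), np.float64(203.07730346314668))
[ 289  168   65   68 2285] [323.83326039 198.57067834]
172 289 353 41
178 289 353 39
184 289 353 31
190 290 353 30
196 290 352 29
202 290 352 29
208 300 353 54
214 305 353 49
220 312 352 41
226 318 332 15
232 325 332 8
```

Request:
drive_tool(rows=[[[0,0,0],[0.3,3.4,0],0.8],[[0,0,0],[0.35,3.4,0],0.8],[[0,0,0],[0.35,3.4,0],0.8],[[0,0,0],[0.35,3.4,-1],0.8],[[0,0,0],[0.35,3.4,-3],0.8],[[0,0,0],[0,0,-3],0.8],[[0,0,0],[0,0,0],0.8],[[0,0,0],[0,0,0],0.8]])

```text
clock: 8.68
position: [0.5133, 0.0764, 0.124]
ee_rot: [0.0, 0.986, 0.169, -0.0]
contact_force: [-0.3, -0.3, -0.9]
width: 0.0102
gripper_force: 68.9
```

```bash
python3 - <<'E'
from h import *
s=manip.get_state();p=s['position'];print(s['clock'],p,s['ee_rot'],s['contact_force'],s['width'],s['gripper_force'])
im,c=grab('wrist','w6.png')
h=proj(c,[.597,.1065,.12]);print('head px',h,proj(c,[.597,.1065,.07]))
E
```

```text
8.675 [0.51330709 0.07643316 0.12400576] [ 3.77128290e-05  9.85639403e-01  1.68863419e-01 -3.33000152e-04] [-0.29466439 -0.3401677  -0.93311476] 0.010202474772808326 68.93929839134216
head px (np.float64(316.45835107392884), np.float64(80.15324037562158)) (np.float64(317.61235460415656), np.float64(85.21242652211802))
```

View pics/w6.png

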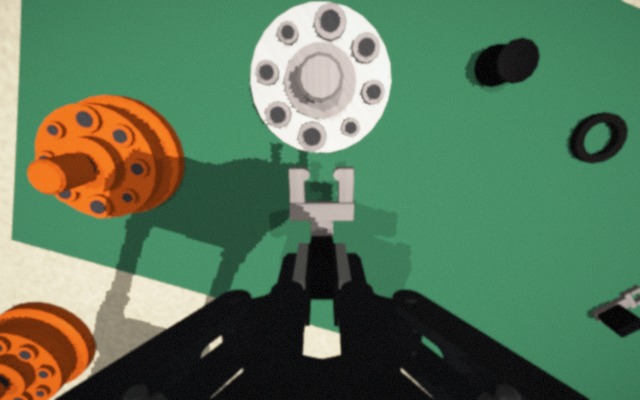

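The wrist view shows the clip held straight (arms at columns 289–354, mouth at row 169) and the spindle head at (321,77), centred on the clip's midline.

```bash
python3 - <<'E'
from h import *
c=eyes.get_calibration('wrist');p=manip.get_state()['position']
im=cv2.imread('pics/w6.png');g=im.astype(int)
m=((np.abs(g[:,:,1]-g[:,:,2])<20)&(g.sum(2)>330)).astype(np.uint8);m[160:]=0
cn=max(cv2.findContours(m,0,1)[0],key=cv2.contourArea);E=cv2.fitEllipse(cv2.convexHull(cn));print('wheel',E)
for z in(.06,.068):print(onz(c,*E[0],z))
print('head',onz(c,321,77,.105),onz(c,321,77,.115),'boss',onz(c,320,80,.078))
d=np.array([.9426,.3338])
m=((np.abs(g[:,:,1]-g[:,:,2])<18)&(g.sum(2)>330)).astype(np.uint8);m[:160]=0;m[225:]=0;m[:,:280]=0;m[:,360:]=0
v,u=np.nonzero(m);print(u.min(),u.max(),v.min(),v.max(),[ (int(y),int(np.nonzero(m[y])[0].min()),int(np.nonzero(m[y])[0].max()),int(m[y].sum())) for y in range(166,212,4)])
for o in(.005,.010):
  q=onz(c,(u.min()+u.max())/2,v.min(),p[2]+o);s=q[:2]-.010*d;print('slot',s,s-p[:2])
E
```

```text
wheel ((320.10919189453125, 76.79637908935547), (140.7151336669922, 151.53817749023438), 0.9938815832138062)
[0.60367245 0.10682014 0.06      ]
[0.603137   0.10660637 0.068     ]
head [0.60072429 0.10513114 0.105     ] [0.60005136 0.10489148 0.115     ] boss [0.60070135 0.10579188 0.078     ]Traceback (most recent call last):
  File "<stdin>", line 10, in <module>
    return umr_minimum(a, axis, None, out, keepdims, initial, where)
ValueError: zero-size array to reduction operation minimum which has no identity
```

```bash
python3 - <<'E'
from h import *
c=eyes.get_calibration('wrist');p=manip.get_state()['position'];d=np.array([.9426,.3338]);e=np.array([-d[1],d[0]])
ax=np.array([.601,.1057])
for o in(.003,.007):
  q=onz(c,321.5,169,p[2]+o)[:2]-.010*d;b=onz(c,322,203,p[2]+o)[:2]+.0083*d
  print('slot',q,b,'to axis along/lat mm',(ax-q)@d*1e3,(ax-q)@e*1e3,'rel tcp',(q-p[:2])@d*1e3,(q-p[:2])@e*1e3)
E
```

```text
slot [0.54839049 0.08642106] [0.54830537 0.08613923] to axis along/lat mm 56.02503207570479 0.6112731009669518 rel tcp 35.92662440988246 -2.0329873419609874
slot [0.54919645 0.08671046] [0.54956168 0.08659464] to axis along/lat mm 55.168734069081914 0.6075188674220363 rel tcp 36.782922416505336 -2.02923310841607
```

Request:
drive_tool(rows=[[[0,0,0],[0.95,0.35,0],0.8],[[0,0,0],[0.95,0.35,0],0.8],[[0,0,0],[0.95,0.36,0],0.8],[[0,0,0],[0,0,-1],0.8],[[0,0,0],[0,0,0],0.8]])

```text
clock: 9.35
position: [0.5404, 0.0873, 0.1127]
ee_rot: [-0.0, 0.986, 0.169, -0.002]
contact_force: [-0.1, -0.5, -1.0]
width: 0.0102
gripper_force: 69.0
```

Request:
drive_tool(rows=[[[0,0,0],[0,0,-0.5],0.8],[[0,0,0],[0,0,-0.5],0.8],[[0,0,0],[0,0,-0.5],0.8],[[0,0,0],[0,0,0],0.8]])

```text
clock: 9.85
position: [0.5412, 0.0873, 0.0986]
ee_rot: [-0.0, 0.986, 0.169, -0.001]
contact_force: [-0.8, 0.6, -0.9]
width: 0.0099
gripper_force: 69.0
```

```bash
python3 - <<'E'
from h import *
s=manip.get_state();p=s['position'];print(s['clock'],p,s['contact_force'],s['moment'])
im,c=grab('wrist','w7.png')
g=im[60:230,230:410].astype(int)
print(proj(c,[.601,.1057,.11]))
b,cs=grab('scene','s7.png')
x,y=368,195
A=cv2.resize(im[40:240,220:420],(400,400));B=cv2.resize(b[y-40:y+40,x-50:x+30],(400,400),interpolation=cv2.INTER_CUBIC)
cv2.imwrite('pics/m7.png',np.hstack([A,B])[:,:,::-1])
E
```

```text
9.85 [0.54124473 0.08725919 0.09860765] [-0.82644631  0.6444882  -0.86685951] [-0.0400146  -0.01248461 -0.00503045]
(np.float64(322.6898391225628), np.float64(138.32357034254608))
```

View pics/m7.png

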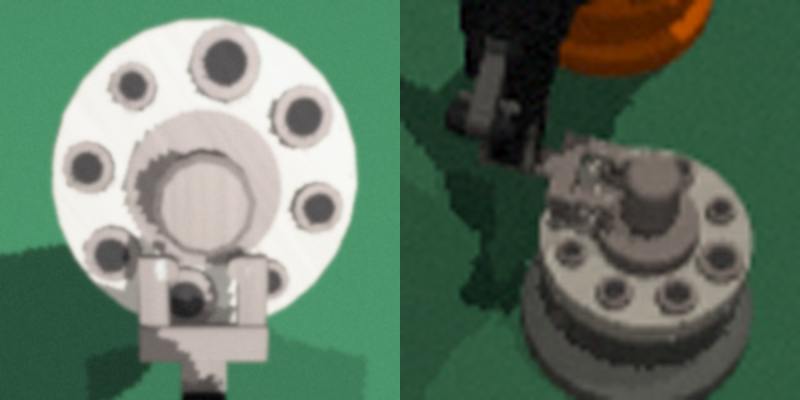

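Clip mouth sits just short of the head: head centre at (323,141.5), clip midline at column 321.5, mouth row 168.5, so within about 0.5 mm laterally.

```bash
python3 - <<'E'
from h import *
c=eyes.get_calibration('wrist');p=manip.get_state()['position'];d=np.array([.9426,.3338]);e=np.array([-d[1],d[0]])
q=onz(c,321.5,168.5,p[2]+.006)[:2]-.010*d;print(q)
for u,v,z in((323.5,141.5,.105),(323.5,141.5,.115),(322.2,133.5,.072),(322.2,133.5,.08),(322.5,134.5,.06),(322.5,134.5,.068)):
  a=onz(c,u,v,z)[:2];print(z,a,(a-q)@d*1e3,(a-q)@e*1e3)
E
```

```text
[0.57711806 0.09771377]
0.105 [0.599568   0.10460694] 23.46225876306433 -0.996294338179775
0.115 [0.60071233 0.10508961] 24.702016533935772 -0.923308422600541
0.072 [0.59996112 0.10531511] 24.069195533199263 -0.4599901889153936
0.08 [0.6006953 0.1056012] 24.85672849896651 -0.43539198020309255
0.06 [0.59833764 0.10449966] 22.266707030704925 -0.6867186029039472
0.068 [0.59909313 0.10480152] 23.079595398291264 -0.654371957847203
```

Request:
drive_tool(rows=[[[0,0,0],[0,0,-0.2],0.8],[[0,0,0],[0,0,-0.2],0.8],[[0,0,0],[0,0,-0.2],0.8],[[0,0,0],[0,0,0],0.8]])

```text
clock: 10.45
position: [0.5415, 0.0873, 0.0929]
ee_rot: [0.0, 0.986, 0.169, -0.0]
contact_force: [0.5, -0.5, -0.4]
width: 0.0104
gripper_force: 69.0
```

Request:
drive_tool(rows=[[[0,0,0],[-0.08,-0.09,0],0.8],[[0,0,0],[0,0,-0.2],0.8],[[0,0,0],[0,0,-0.2],0.8],[[0,0,0],[0,0,-0.2],0.8],[[0,0,0],[0,0,0],0.8]])

```text
clock: 11.08
position: [0.5407, 0.0864, 0.0869]
ee_rot: [-0.0, 0.986, 0.169, -0.0]
contact_force: [-0.6, 0.9, 0.1]
width: 0.0102
gripper_force: 69.0
```

Request:
drive_tool(rows=[[[0,0,0],[0,0,-0.15],0.8],[[0,0,0],[0,0,-0.15],0.8],[[0,0,0],[0,0,0],0.8]])

```text
clock: 11.45
position: [0.5408, 0.0864, 0.084]
ee_rot: [0.0, 0.986, 0.169, -0.0]
contact_force: [-0.0, -0.1, -1.5]
width: 0.0102
gripper_force: 69.0
```

Request:
drive_tool(rows=[[[0,0,0],[0,0,-0.1],0.8],[[0,0,0],[0,0,-0.1],0.8],[[0,0,0],[0,0,0],0.8]])

```text
clock: 11.82
position: [0.5409, 0.0864, 0.0821]
ee_rot: [0.0, 0.986, 0.169, -0.0]
contact_force: [0.3, -0.2, -0.7]
width: 0.0101
gripper_force: 69.0
```

Force noise is about 1 N; no contact yet.

Request:
drive_tool(rows=[[[0,0,0],[0,0,-0.1],0.8],[[0,0,0],[0,0,-0.1],0.8],[[0,0,0],[0,0,0],0.8]])

```text
clock: 12.2
position: [0.5408, 0.0864, 0.08]
ee_rot: [0.0, 0.986, 0.169, -0.0]
contact_force: [0.3, 0.1, -0.0]
width: 0.0102
gripper_force: 69.0
```

Request:
drive_tool(rows=[[[0,0,0],[0,0,-0.1],0.8],[[0,0,0],[0,0,-0.1],0.8],[[0,0,0],[0,0,0],0.8]])

```text
clock: 12.58
position: [0.5409, 0.0864, 0.0786]
ee_rot: [0.0, 0.986, 0.169, 0.0]
contact_force: [-1.7, 0.1, 3.4]
width: 0.0102
gripper_force: 69.6
```

Request:
drive_tool(rows=[[[0,0,0],[0,0,-0.05],0.8],[[0,0,0],[0,0,0],0.8]])

```text
clock: 12.82
position: [0.5409, 0.0864, 0.0783]
ee_rot: [0.0, 0.986, 0.169, 0.0]
contact_force: [-3.5, -0.3, 6.1]
width: 0.0105
gripper_force: 69.9
```

Boss top felt at TCP z ≈ 0.079. Raising 0.8 mm off it and sliding in.

Request:
drive_tool(rows=[[[0,0,0],[0,0,0.22],0.8],[[0,0,0],[0,0,0],0.8],[[0,0,0],[0.19,0.067,0],0.8],[[0,0,0],[0.19,0.067,0],0.8],[[0,0,0],[0,0,0],0.8]])

```text
clock: 13.45
position: [0.5449, 0.0878, 0.0797]
ee_rot: [0.0, 0.986, 0.169, -0.0]
contact_force: [0.4, 0.3, 0.6]
width: 0.0102
gripper_force: 69.1
```

Request:
drive_tool(rows=[[[0,0,0],[0.19,0.067,0],0.8],[[0,0,0],[0.19,0.067,0],0.8],[[0,0,0],[0,0,0],0.8]])

```text
clock: 13.82
position: [0.5487, 0.0891, 0.0798]
ee_rot: [0.0, 0.986, 0.169, 0.0]
contact_force: [-0.5, -0.6, -1.5]
width: 0.0104
gripper_force: 69.1
```

Request:
drive_tool(rows=[[[0,0,0],[0.14,0.05,0],0.8],[[0,0,0],[0.14,0.05,0],0.8],[[0,0,0],[0,0,0],0.8]])

```text
clock: 14.2
position: [0.5514, 0.0901, 0.0798]
ee_rot: [0.0, 0.986, 0.169, -0.0]
contact_force: [0.7, -0.5, -0.5]
width: 0.0101
gripper_force: 69.1
```

The clip passed under the head with no contact. Pushing on past the nubs.

Request:
drive_tool(rows=[[[0,0,0],[0.094,0.033,0],0.8],[[0,0,0],[0.094,0.033,0],0.8],[[0,0,0],[0,0,0],0.8]])

```text
clock: 14.58
position: [0.5521, 0.0906, 0.0795]
ee_rot: [0.0, 0.986, 0.169, -0.001]
contact_force: [-2.7, -0.6, -0.5]
width: 0.0103
gripper_force: 69.1
```

Request:
drive_tool(rows=[[[0,0,0],[0.094,0.033,0],0.8],[[0,0,0],[0.094,0.033,0],0.8],[[0,0,0],[0,0,0],0.8]])

```text
clock: 14.95
position: [0.5532, 0.091, 0.0792]
ee_rot: [0.0, 0.986, 0.169, -0.002]
contact_force: [-5.5, -2.5, -0.5]
width: 0.0104
gripper_force: 69.1
```

Request:
drive_tool(rows=[[[0,0,0],[0.094,0.033,0],0.8],[[0,0,0],[0.094,0.033,0],0.8],[[0,0,0],[0,0,0],0.8]])

```text
clock: 15.32
position: [0.5538, 0.0913, 0.0792]
ee_rot: [0.0, 0.986, 0.169, -0.003]
contact_force: [-7.4, -1.9, 1.3]
width: 0.0102
gripper_force: 69.3
```

Request:
drive_tool(rows=[[[0,0,0],[0.094,0.033,0],0.8],[[0,0,0],[0,0,0],0.8]])

```text
clock: 15.58
position: [0.5541, 0.0915, 0.0791]
ee_rot: [0.0, 0.986, 0.169, -0.004]
contact_force: [-7.6, -4.0, 2.8]
width: 0.0105
gripper_force: 69.4
```

Request:
drive_tool(rows=[[[0,0,0],[0.094,0.033,0],0.8],[[0,0,0],[0,0,0],0.8]])

```text
clock: 15.82
position: [0.555, 0.0918, 0.0792]
ee_rot: [0.0, 0.986, 0.169, -0.004]
contact_force: [-8.1, -3.9, 1.8]
width: 0.0099
gripper_force: 69.4
```

Request:
drive_tool(rows=[[[0,0,0],[0.094,0.033,0],0.8],[[0,0,0],[0,0,0],0.8]])

```text
clock: 16.08
position: [0.5575, 0.0925, 0.0792]
ee_rot: [0.0, 0.986, 0.169, -0.002]
contact_force: [-4.5, -1.4, -1.7]
width: 0.0099
gripper_force: 69.0
```

Past the peak (about 9 N). On to the closed end.

Request:
drive_tool(rows=[[[0,0,0],[0.094,0.033,0],0.8],[[0,0,0],[0.094,0.033,0],0.8],[[0,0,0],[0,0,0],0.8]])

```text
clock: 16.45
position: [0.5637, 0.0943, 0.0804]
ee_rot: [-0.0, 0.986, 0.169, 0.002]
contact_force: [1.0, 1.5, -0.7]
width: 0.0103
gripper_force: 68.9
```

Request:
drive_tool(rows=[[[0,0,0],[0.094,0.033,0],0.8],[[0,0,0],[0,0,0],0.8]])

```text
clock: 16.7
position: [0.5637, 0.0943, 0.0802]
ee_rot: [0.0, 0.986, 0.169, 0.001]
contact_force: [1.2, 1.3, -0.1]
width: 0.0103
gripper_force: 68.9
```

Request:
drive_tool(rows=[[[0,0,0],[0.094,0.033,0],0.8],[[0,0,0],[0,0,0],0.8]])

```text
clock: 16.95
position: [0.5638, 0.0944, 0.0799]
ee_rot: [0.0, 0.986, 0.169, 0.0]
contact_force: [-0.0, 0.1, -0.9]
width: 0.01
gripper_force: 68.9
```

Request:
drive_tool(rows=[[[0,0,0],[0.094,0.033,0],0.8],[[0,0,0],[0.094,0.033,0],0.8],[[0,0,0],[0,0,0],0.8]])

```text
clock: 17.32
position: [0.5646, 0.0946, 0.0797]
ee_rot: [0.0, 0.986, 0.169, -0.001]
contact_force: [-2.4, -0.9, 0.4]
width: 0.0103
gripper_force: 69.1
```

Request:
drive_tool(rows=[[[0,0,0],[0.094,0.033,0],0.8],[[0,0,0],[0,0,0],0.8]])

```text
clock: 17.58
position: [0.5647, 0.0947, 0.0796]
ee_rot: [0.0, 0.986, 0.169, -0.002]
contact_force: [-4.5, -3.6, 3.2]
width: 0.0103
gripper_force: 69.4
```

Request:
drive_tool(rows=[[[0,0,0],[0.094,0.033,0],0.8],[[0,0,0],[0,0,0],0.8]])

```text
clock: 17.82
position: [0.5647, 0.0948, 0.0795]
ee_rot: [0.0, 0.986, 0.169, -0.003]
contact_force: [-6.7, -4.0, 3.6]
width: 0.0105
gripper_force: 69.5
```

Request:
drive_tool(rows=[[[0,0,0],[0.094,0.033,0],0.8],[[0,0,0],[0.047,0.017,0],0.8],[[0,0,0],[0,0,0],0.8],[[0,0,0],[0,0,0],0.8]])

```text
clock: 18.32
position: [0.5648, 0.0948, 0.0796]
ee_rot: [0.001, 0.986, 0.169, -0.004]
contact_force: [-8.3, -5.0, 5.9]
width: 0.0104
gripper_force: 69.8
```

Request:
drive_tool(rows=[[[0,0,0],[-0.12,-0.042,-0.03],0.8],[[0,0,0],[-0.12,-0.042,-0.03],0.8],[[0,0,0],[0,0,0],0.8]])

```text
clock: 18.7
position: [0.5646, 0.0948, 0.079]
ee_rot: [0.0, 0.986, 0.169, -0.002]
contact_force: [-5.4, -3.0, 1.8]
width: 0.0102
gripper_force: 69.5
```

Home: position is fixed while the force rises to about 10 N. Releasing with a light residual push.

Request:
drive_tool(rows=[[[0,0,0],[0,0,0],3.5],[[0,0,0],[0,0,0],3.5],[[0,0,0],[0,0,0],3.5],[[0,0,0],[0,0,0],3.5]])

```text
clock: 19.2
position: [0.5667, 0.0955, 0.0793]
ee_rot: [0.0, 0.986, 0.169, 0.0]
contact_force: [0.3, -0.4, -0.7]
width: 0.0348
gripper_force: 0.0
```

Request:
drive_tool(rows=[[[0,0,0],[0,0,1],3.5],[[0,0,0],[0,0,2],3.5],[[0,0,0],[0,0,4],3.5],[[0,0,0],[-2,0,3],3.5],[[0,0,0],[-3,0,0],3.5],[[0,0,0],[0,0,0],3.5],[[0,0,0],[0,0,0],3.5]])

```text
clock: 20.08
position: [0.517, 0.0954, 0.1798]
ee_rot: [0.0, 0.986, 0.169, 0.001]
contact_force: [1.0, -0.1, -0.8]
width: 0.0346
gripper_force: 0.0
```

```bash
python3 - <<'E'
from h import *
s=manip.get_state();p=s['position'];print(s['clock'],p,s['contact_force'])
im,c=grab('wrist','w8.png');
d=np.array([.9426,.3338])
# expected clip tab centre top & rear U edge if home, axis from TCP at home
for n,a,z in(('axis head',0,.115),('tab front top',-26,.110),('tab rear top',-50,.110)):
  print(n,np.round(proj(c,[*(np.array([.600,.1052])+a*1e-3*d),z]),1))
g=im.astype(int)
for y in range(90,260,4):print(y,''.join('#' if g[y,x].max()<55 else('o' if abs(g[y,x,1]-g[y,x,0])<20 and g[y,x].sum()>600 else('+' if abs(g[y,x,1]-g[y,x,0])<25 else '.')) for x in range(250,392,2)))
E
```

```text
20.075 [0.5170321  0.0953849  0.17979471] [ 1.0342755  -0.09265333 -0.82555063]
axis head [345.1  97.7]
tab front top [343.8 135.3]
tab rear top [343.1 167.5]
90 ..................+oo++++++++ooo++++++++++++++o+o++oo+++++ooooooooooooo
94 ..................+oo++++++++ooo++++++++++++o+o+oo+oo++++++oooooooooooo
98 ..................+oo++++++++oo+++++++++++++++++oo+ooo+++++ooooo+oooooo
102 ..................+oooooooooooo+++++++++++++++o+oo+oo++++++ooo++++++++o
106 ..................+oooooooooooo+++++++++++++++o+oo+oo+++++ooo+++++++++o
110 ..................+oooooooooooooo+++++++++++++o+oo++++++++ooo+++++++++o
114 ...................+oooooooo++ooo++++++++++++++++++++++++ooooo++++++ooo
118 ....................+oooo++++++++o++++++++++++++++++++++ooooooooooooooo
122 ....................+oo+++++++++++oo++++++++++++++++++++oooooooooooooo.
126 .....................+oo+++++++++ooooooo++++++++++oooooo+oooooooooooo..
130 .......................++++++++++oooooo+++++++++++oooo++++++ooooooo+...
134 ........................+ooo+oooooooo+++++++#####+ooo+++++++oooooo.....
138 ..........................+o
[... 1623 characters left out ...]
................
226 .......................................................................
230 .......................................................................
234 .......................................................................
238 .......................................................................
242 .......................................................................
246 ............+++++##................++....++...........##+++++..........
250 ...........+++++###...............+........+.........###+++++..........
254 ..........++++++###...............+........+.........####++++++#+......
258 .....#####+++++####................+.................####++++++#####...
```

The tab is at rows 135–168, column 343, exactly where a seated clip should put it, and the arm is clear. Handing in.

```bash
python3 -c "
from rig import job
print(job.sign_off())"
```

```text
the job is handed in; nothing more can be done
None
```

The large clip is pressed home in the spindle groove with about 10 N of measured push, released, with the arm clear, and the job is handed in at about 20 s; sign-off returned no verdict.

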